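# Dish up the four bearings of a stripped gearbox

## Robot

A 7-joint arm with a two-finger parallel gripper is mounted at the origin on the work surface. World frame = base frame: x ahead of the robot, y to its left, z up, the work surface at z = 0. Lengths are in m, angles in rad, forces in N, time in s.
With the tool pointing down it reaches from about 0.4 to 0.875 m from the base axis. Payload 19.3 kg.
Tool frame: the origin (TCP) lies at the very end of the fingers, on their centre line; the grasp point (between the pads) lies 19 mm behind it; y points along the fingers, x is the direction in which the jaws open and shut, and the axes are right-handed (so a half turn about y gives the same grasp; the last joint's range is limited). The gripper opens to 85 mm and grips with 20 to 120 N. Pads are 22 mm wide; open, the fingers measure 114 mm over their backs; the gripper's body (76 mm by 85 mm) begins 54 mm behind the grasp point. The pads swing forward as they close: fully open they stand 13 mm farther back than shut.
Start: joints at [1.139, 0.521, -0.036, 1.599, 0.021, 1.021, -0.113], TCP at [0.221, -0.585, 0.231] pointing down, gripper open.
Joint ranges: [-2.91, 2.91], [-0.3, 2.13], [-1.5, 1.42], [0.17, 2.43], [-1.26, 4.41], [0.16, 1.93], [-2.52, 2.52]. Speed limits (rad/s): [1.89, 1.89, 2.39, 2.39, 3.01, 3.01, 3.01].

## Interface

Orientations are given as [roll, pitch, yaw] about the fixed x, y, z axes, in that order (R = Rz(yaw) Ry(pitch) Rx(roll)).
In Python, from workcell import bot gives the robot as it stands. The module is installed in compiled form; this text tells all that it offers.
- The arm moves only by the shell command python3 -m crank 'ROWS' [FORCE]. ROWS is JSON, a list of rows, each an object of numbers: "hand": the closure, from 0 (fully open) to 1 (shut); "dx", "dy", "dz": the shift along the tool's x, y, z in mm; "yaw": the turn about the tool's y in rad. In form: [{"hand": .., "dx": .., "dy": .., "dz": .., "yaw": ..}, ...]. A call has 1 to 12 rows; each row is the pose to reach, as a shift and turn from the pose commanded when the call began, along the tool's axes at that moment; what a row does not reach only later rows make up. A row lasts 1/12 s, in which the tool goes at most 41.7 mm and 7.16 degrees, less where a joint would pass 70% of its speed; a pose out of reach is approached as far as the arm can. A call with a gripper value outside its range is refused whole. The fingers move at their own pace and stop on an object; FORCE is the grip in N (left out, the last holds). Time passes only in rows, so rows that repeat a pose let the fingers close. It gives the time, the measured TCP pose, the force and the opening at its end, in the units of the state.
- bot.observe(): the state, without advancing time (a new reading comes with each control period).
- bot.grab_frame(name): name is "scene" or "top"; returns the picture (480x640x3 uint8, red, green, blue); there is no depth.
- bot.camera_info(name): a dict with "fx", "fy", "cx", "cy" (pixels), "dist" ([k1, k2, p1, p2, k3] as OpenCV has them; the pictures are not rectified), "rvec" (rotation vector, rad) and "tvec" (3), from world to camera coordinates, as OpenCV has them. Camera axes: x right, y down, z forward; pixel columns grow to the right and rows downward; lengths in m; the calibration is good to about 2 mm. A picture is of the moment at which its call begins. camera_info takes no time and is no camera call.
- bot.job_done(): hands the job in, once; it reports no verdict.
The state is a dict: "clock": time; "qpos": joint angles; "qd": joint speeds; "joint_efforts": joint torques, N m; "position": TCP position; "tool_rot": TCP orientation; "force": force on the tool from outside, world axes, zero at the start; "moment": the same for the moment, N m; "grip_width": finger opening in m.
Only numpy, scipy, OpenCV 4.12 (cv2) and the standard library are available. Lean on these libraries where they do the work, as an engineer would, in place of code of your own. Each camera call takes 0.05 s, during which the arm holds its last target.

## Task

A scrubber gearbox has been stripped and its four ball bearings lie among other parts on the bench mat. Put each bearing in the round dish of its size, the smallest bearing in the smallest dish and so on up to the largest in the largest, lying flat on the dish floor; set them down gently, do not drop them. Leave the hexagon nut and the belt pulley where they lie.

Things in the scene. Friction and masses are not known exactly. Their poses are not given: they have to be found in the camera images.
- bearing_s: the smallest of four loose ball bearings: a round steel ring lying flat on the bench, outer diameter 28 mm, open bore 12 mm, 16 mm high, about 50 g, a dark shield ring on its flat faces; origin at its centre (so 8 mm above what it lies on), z axis along the bore
- bearing_m: the second-smallest of four loose ball bearings: a round steel ring lying flat on the bench, outer diameter 39 mm, open bore 17 mm, 17 mm high, about 100 g, a dark shield ring on its flat faces; origin at its centre (so 8.5 mm above what it lies on), z axis along the bore
- bearing_l: the second-largest of four loose ball bearings: a round steel ring lying flat on the bench, outer diameter 50 mm, open bore 22 mm, 18 mm high, about 180 g, a dark shield ring on its flat faces; origin at its centre (so 9 mm above what it lies on), z axis along the bore
- bearing_xl: the largest of four loose ball bearings: a round steel ring lying flat on the bench, outer diameter 62 mm, open bore 30 mm, 20 mm high, about 300 g, a dark shield ring on its flat faces; origin at its centre (so 10 mm above what it lies on), z axis along the bore
- dish_s: the smallest of four shallow round steel dishes with a bright lip and a darker floor, fixed to the bench: outer diameter 58 mm, inner diameter 52 mm, floor 2 mm thick, lip 5 mm above the bench (3 mm above its floor); origin at the centre of its underside on the bench, z up
- dish_m: the second-smallest of four shallow round steel dishes with a bright lip and a darker floor, fixed to the bench: outer diameter 69 mm, inner diameter 63 mm, floor 2 mm thick, lip 5 mm above the bench (3 mm above its floor); origin at the centre of its underside on the bench, z up
- dish_l: the second-largest of four shallow round steel dishes with a bright lip and a darker floor, fixed to the bench: outer diameter 80 mm, inner diameter 74 mm, floor 2 mm thick, lip 5 mm above the bench (3 mm above its floor); origin at the centre of its underside on the bench, z up
- dish_xl: the largest of four shallow round steel dishes with a bright lip and a darker floor, fixed to the bench: outer diameter 92 mm, inner diameter 86 mm, floor 2 mm thick, lip 5 mm above the bench (3 mm above its floor); origin at the centre of its underside on the bench, z up
- nut: a loose dark steel hexagon nut, 36 mm across flats, 18 mm high, with a hole: not a bearing; origin at the centre of its underside
- pulley: a loose aluminium V-belt pulley, solid, 56 mm diameter, grooved round its edge, with a 24 mm hub rising to 26 mm: not a bearing; origin at the centre of its underside

How it is judged:
At the end, for the whole second after the job is handed in: each bearing lies inside the dish of its own rank in size: centre within 13.5 mm of the dish's centre, flat on its floor (centre no more than 1.5 mm higher than when resting there, tilt under 0.06 rad), and at rest (horizontal distance between bearing_s and dish_s below 0.0135 m and z of bearing_s in the frame of dish_s below 0.0115 m and angle between the z axis of bearing_s and the z axis of dish_s, either way round below 0.06 rad and linear speed of each of bearing_s, bearing_m, bearing_l, bearing_xl below 0.02 m/s and horizontal distance between bearing_m and dish_m below 0.0135 m and z of bearing_m in the frame of dish_m below 0.012 m and angle between the z axis of bearing_m and the z axis of dish_m, either way round below 0.06 rad and horizontal distance between bearing_l and dish_l below 0.0135 m and z of bearing_l in the frame of dish_l below 0.0125 m and angle between the z axis of bearing_l and the z axis of dish_l, either way round below 0.06 rad and horizontal distance between bearing_xl and dish_xl below 0.0135 m and z of bearing_xl in the frame of dish_xl below 0.0135 m and angle between the z axis of bearing_xl and the z axis of dish_xl, either way round below 0.06 rad); the robot touches nothing.
It fails at once if the nut or the pulley is shifted by more than 30 mm (distance of any of nut, pulley from where it was at the start of the episode above 0.03 m).
It fails at once if a bearing is dropped (falls free of the fingers from more than about 20 mm) ((contact force between the fingers and bearing_s below 0.2 N and linear speed of bearing_s above 0.6 m/s) or (contact force between the fingers and bearing_m below 0.2 N and linear speed of bearing_m above 0.6 m/s) or (contact force between the fingers and bearing_l below 0.2 N and linear speed of bearing_l above 0.6 m/s) or (contact force between the fingers and bearing_xl below 0.2 N and linear speed of bearing_xl above 0.6 m/s)).
It also fails if it takes over 83 s, if anything falls off the work surface, if the arm or the gripper's body presses on something with over 40 N, if the wrist force passes 120 N, or if a joint passes its speed limit or range.

## Working session

There is one attempt and no reset: what is moved stays moved. The work goes in short steps, Python scripts to look and compute and a shell command to move; the robot and the scene stay as the last step left them, time stands still between calls to the robot, and variables do not carry over. Pictures are saved under pics/ and viewed, and the job is handed in when it is done.

```bash
mkdir -p pics
python3 - <<'E'
from workcell import bot
import cv2
s=bot.observe(); print(s)
for n in("scene","top"):
    f=bot.grab_frame(n); cv2.imwrite(f"pics/{n}0.png",f[:,:,::-1]); print(bot.camera_info(n))
E
```

```text
{'clock': 0.0, 'qpos': array([ 1.13882731,  0.52202292, -0.03635935,  1.59995316,  0.02120307,
        1.02113616, -0.11279821]), 'qd': array([-1.24819401e-04, -1.26641744e-04, -5.91547356e-04, -2.64236810e-05,
        4.50986134e-04,  2.23855972e-04, -5.32812520e-04]), 'joint_efforts': array([ 1.08850942e-03, -9.27101398e+01,  1.98025681e+00, -3.69931018e+01,
        1.77805644e-02,  8.02650873e-03, -2.86170426e-06]), 'position': array([ 0.22107408, -0.58424853,  0.23073947]), 'tool_rot': array([-1.57086417e+00,  1.13250280e-03, -1.20900722e+00]), 'force': array([ 0.61269517,  0.23424831, -1.19893274]), 'moment': array([-0.04283383, -0.02690125, -0.06428914]), 'grip_width': 0.08541577867606594}
{'fx': 603.58685696759, 'fy': 603.58685696759, 'cx': 333.4934924716215, 'cy': 241.803843023879, 'dist': array([0.05546045, 0.        , 0.        , 0.        , 0.        ]), 'rvec': array([ 0.78890491,  2.69387049, -0.94982571]), 'tvec': array([ 0.47868812, -0.17419014,  1.21905705])}
{'fx': 518.6339386077743, 'fy': 518.6339386077743, 'cx': 319.98005851635577, 'cy': 240.91232476343387, 'dist': array([-0.12109386,  0.        ,  0.        ,  0.        ,  0.        ]), 'rvec': array([ 2.17817677, -2.21647157,  0.04835818]), 'tvec': array([-0.04085758,  0.57588237,  1.05660325])}
```

View pics/top0.png

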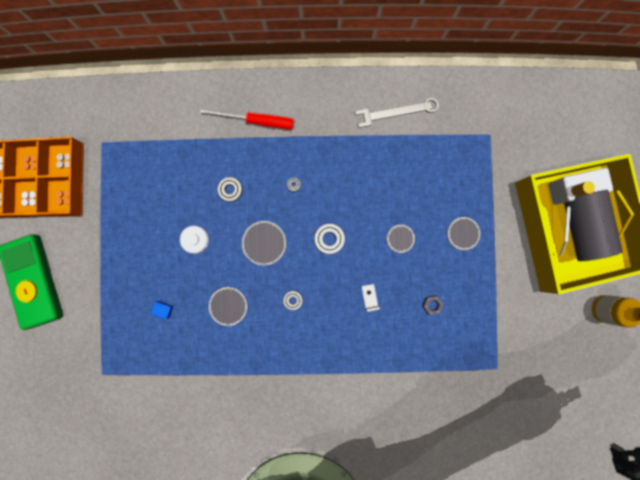

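View pics/scene0.png

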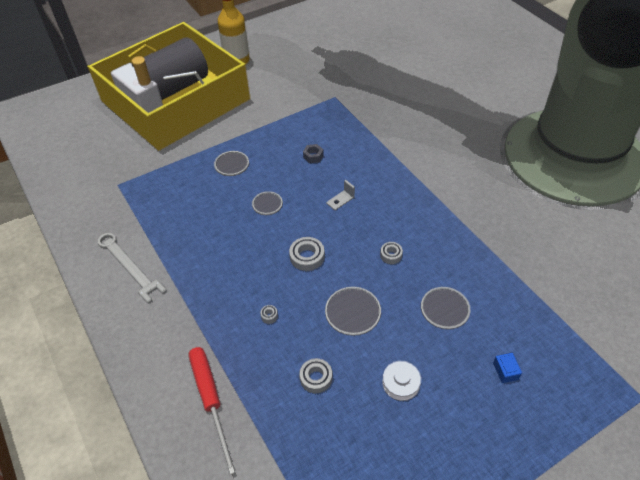

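The top view shows the bearings at L (229,189), S (294,184), XL (330,239) and M (292,300). The dishes are at XL (264,243), L (228,306), S (401,238) and M (464,233). The pulley is at (194,240) and the nut at (432,305). Next I'll measure them in both views.

```bash
cat > h.py <<'E'
import numpy as np, cv2
from workcell import bot
def cam(n):
    c=bot.camera_info(n); K=np.array([[c['fx'],0,c['cx']],[0,c['fy'],c['cy']],[0,0,1]]); return K,c['dist'],c['rvec'],c['tvec']
def bp(n,px,z):
    K,d,r,t=cam(n); R=cv2.Rodrigues(r)[0]
    u=cv2.undistortPoints(np.array(px,float).reshape(-1,1,2),K,d).reshape(-1,2)
    ray=np.c_[u,np.ones(len(u))]@R; o=-R.T@t
    return o+ray*((z-o[2])/ray[:,2])[:,None]
def pr(n,P):
    K,d,r,t=cam(n); return cv2.projectPoints(np.array(P,float).reshape(-1,3),r,t,K,d)[0].reshape(-1,2)
def circ(n,img,xy,z,rad):
    """blob nearest xy on mat: outline -> plane z -> circle fit"""
    hsv=cv2.cvtColor(img,cv2.COLOR_RGB2HSV)
    m=((hsv[...,1]<110)).astype(np.uint8)
    no,lab,st,ce=cv2.connectedComponentsWithStats(m)
    p=pr(n,[xy[0],xy[1],z])[0]
    k=[i for i in range(1,no) if 20<st[i,4]<6000]
    i=min(k,key=lambda i:np.hypot(*(ce[i]-p)))
    c=max(cv2.findContours((lab==i).astype(np.uint8),cv2.RETR_EXTERNAL,cv2.CHAIN_APPROX_NONE)[0],key=len)
    hull=cv2.convexHull(c)
    W=bp(n,c.reshape(-1,2),z)[:,:2].astype(np.float32)
    e=cv2.fitEllipse(W*1000) 
    return np.array(e[0])/1000,e[1],ce[i]
PX=dict(bl=(229,189,.018),bs=(294,184,.016),bxl=(330,239,.020),bm=(292,300,.017),dxl=(264,243,.005),dl=(228,306,.005),ds=(401,238,.005),dm=(464,233,.005),pul=(194,240,.02),nut=(432,305,.018))
E
python3 - <<'E'
from h import *
T=cv2.imread('pics/top0.png')[:,:,::-1].copy();S=cv2.imread('pics/scene0.png')[:,:,::-1].copy()
for k,(u,v,z) in PX.items():
    w=bp('top',(u,v),z)[0]
    a=circ('top',T,w[:2],z,0);b=circ('scene',S,a[0],z,0)
    print(k,w.round(3)[:2],a[0].round(4),np.round(a[1],1),a[2].round(0),'|',b[0].round(4),np.round(b[1],1),b[2].round(0))
E
```

```text
bl [0.686 0.136] [0.6863 0.1354] [52.  52.8] [229. 189.] | [0.6887 0.1408] [50.7 57.7] [316. 375.]
bs [0.694 0.001] [0.6938 0.0026] [29.7 30.4] [293. 184.] | [0.6961 0.0079] [28.4 38.1] [269. 314.]
bxl [ 0.578 -0.071] [ 0.5797 -0.0699] [64.2 64.3] [329. 238.] | [ 0.5828 -0.0624] [63.1 76.9] [307. 253.]
bm [0.455 0.009] [0.4546 0.0077] [40.9 41.5] [292. 300.] | [0.4578 0.0138] [40.1 51.8] [391. 252.]
dxl [0.573 0.066] [0.5739 0.0667] [94.4 94.5] [264. 243.] | [0.5744 0.0692] [92.8 95.2] [353. 311.]
dl [0.443 0.143] [0.4434 0.144 ] [82.1 82.3] [227. 306.] | [0.4441 0.1463] [81.  83.6] [445. 307.]
ds [ 0.579 -0.22 ] [ 0.5783 -0.2186] [60.5 60.6] [400. 238.] | [ 0.5789 -0.2162] [59.2 62.2] [267. 203.]
dm [ 0.587 -0.353] [ 0.5866 -0.3524] [71.4 71.7] [463. 233.] | [ 0.5869 -0.3496] [71.2 73.9] [231. 163.]
pul [0.581 0.209] [0.5832 0.2102] [59.  62.1] [194. 239.] | [0.5866 0.2166] [58.  65.5] [401. 380.]
nut [ 0.439 -0.279] [ 0.439  -0.2807] [38.2 40. ] [433. 305.] | [ 0.4423 -0.2727] [41.2 55.1] [313. 153.]
```

```bash
cat >> h.py <<'E'
from scipy.spatial.transform import Rotation as Ro
B=dict(l=(.6866,.1365),s=(.694,.0038),xl=(.580,-.069),m=(.455,.0088))
D=dict(xl=(.574,.068),l=(.4437,.145),s=(.5785,-.2175),m=(.5867,-.351))
def go(x,y,z,yaw=0):
    s=bot.observe(); R=Ro.from_euler('xyz',s['tool_rot'])
    d=R.inv().apply(np.array([x,y,z])-s['position'])*1000
    print('t%.2f'%s['clock'],'pos',s['position'].round(4),'rot',s['tool_rot'].round(3),'F',s['force'].round(1),'w%.4f'%s['grip_width'],'| dx dy dz',d.round(1),'yaw',round(-(yaw-s['tool_rot'][2]),3))
def shot(n,name,xy=None,z=0,h=80,sc=4):
    f=bot.grab_frame(n)
    if xy is not None:
        u,v=pr(n,[*xy,z])[0].astype(int); u=min(max(u,h),640-h); v=min(max(v,h),480-h)
        f=cv2.resize(f[v-h*3//4:v+h*3//4,u-h:u+h],None,fx=sc,fy=sc)
    cv2.imwrite(f'pics/{name}.png',f[:,:,::-1])
E
python3 -c "
from h import *
go(*B['xl'],.10)"
```

```text
t0.10 pos [ 0.2211 -0.5843  0.2308] rot [-1.571e+00  1.000e-03 -1.209e+00] F [-0.7  0.7  0.2] w0.0857 | dx dy dz [-354.7  131.1  518. ] yaw -1.209
```

```bash
python3 -m crank '[{"hand":0,"dx":-355,"dy":60,"dz":518,"yaw":-1.209},{"hand":0,"dx":-355,"dy":60,"dz":518,"yaw":-1.209},{"hand":0,"dx":-355,"dy":60,"dz":518,"yaw":-1.209},{"hand":0,"dx":-355,"dy":60,"dz":518,"yaw":-1.209},{"hand":0,"dx":-355,"dy":60,"dz":518,"yaw":-1.209},{"hand":0,"dx":-355,"dy":60,"dz":518,"yaw":-1.209},{"hand":0,"dx":-355,"dy":60,"dz":518,"yaw":-1.209},{"hand":0,"dx":-355,"dy":60,"dz":518,"yaw":-1.209},{"hand":0,"dx":-355,"dy":60,"dz":518,"yaw":-1.209},{"hand":0,"dx":-355,"dy":60,"dz":518,"yaw":-1.209},{"hand":0,"dx":-355,"dy":60,"dz":518,"yaw":-1.209},{"hand":0,"dx":-355,"dy":60,"dz":518,"yaw":-1.209}]' 60; python3 -c "
from h import *
go(*B['xl'],.10)"
```

```text
clock: 1.1
position: [0.5062, -0.1744, 0.1834]
tool_rot: [-1.571, 0.0, 0.0]
force: [0.5, 0.4, 0.1]
grip_width: 0.0852
t1.10 pos [ 0.5062 -0.1744  0.1834] rot [-1.571  0.     0.   ] F [0.5 0.4 0.1] w0.0852 | dx dy dz [ 73.8  83.4 105.4] yaw 0.0
```

```bash
python3 -m crank '[{"hand":0,"dx":65,"dy":70,"dz":95,"yaw":0},{"hand":0,"dx":65,"dy":70,"dz":95,"yaw":0},{"hand":0,"dx":65,"dy":70,"dz":95,"yaw":0},{"hand":0,"dx":65,"dy":70,"dz":95,"yaw":0},{"hand":0,"dx":65,"dy":70,"dz":95,"yaw":0},{"hand":0,"dx":65,"dy":70,"dz":95,"yaw":0},{"hand":0,"dx":65,"dy":70,"dz":95,"yaw":0}]'; python3 -c "
from h import *
go(*B['xl'],.035)"
```

```text
clock: 1.68
position: [0.5703, -0.0823, 0.1141]
tool_rot: [-1.571, 0.0, -0.001]
force: [1.1, -1.3, 0.1]
grip_width: 0.0855
t1.68 pos [ 0.5703 -0.0823  0.1141] rot [-1.571e+00  0.000e+00 -1.000e-03] F [ 1.1 -1.3  0.1] w0.0855 | dx dy dz [ 9.7 79.1 13.4] yaw -0.001
```

```bash
python3 -m crank '[{"hand":0,"dx":10,"dy":25,"dz":13},{"hand":0,"dx":10,"dy":50,"dz":13},{"hand":0,"dx":10,"dy":70,"dz":13},{"hand":0,"dx":10,"dy":79,"dz":13},{"hand":0,"dx":10,"dy":79,"dz":13},{"hand":0,"dx":10,"dy":79,"dz":13}]'; python3 -c "
from h import *
go(*B['xl'],.003)
shot('scene','a1',B['xl'],.02);shot('top','a2',B['xl'],.02)"
```

```text
t1.68 pos [ 0.5703 -0.0823  0.1141] rot [-1.571e+00  0.000e+00 -1.000e-03] F [ 1.1 -1.3  0.1] w0.0855 | dx dy dz [  9.7 111.1  13.4] yaw -0.001$[0]: bad value
```

View pics/a1.png

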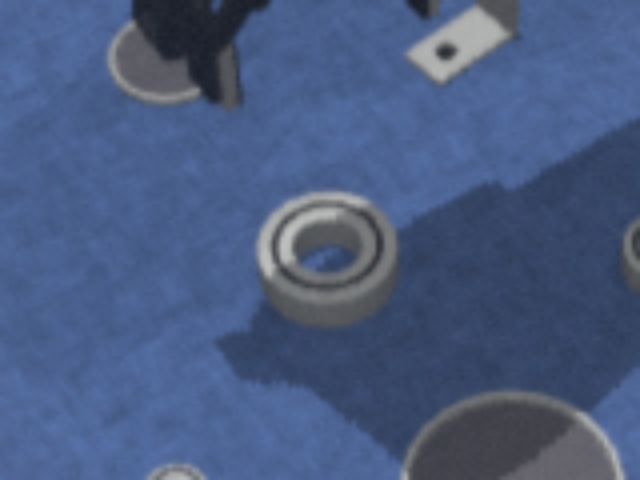

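View pics/a2.png

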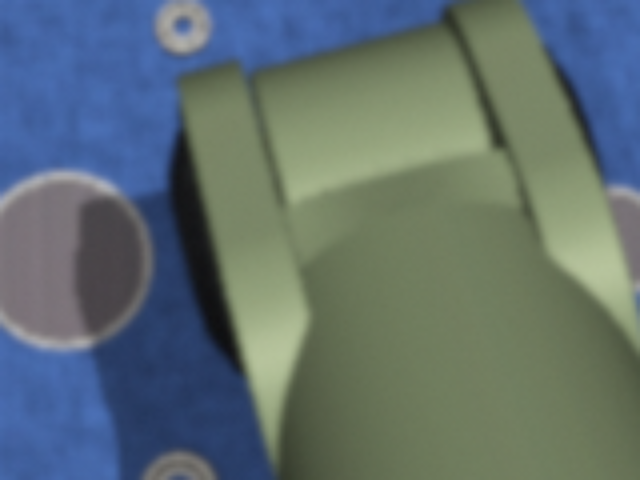

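The row was refused, because every row needs all five keys. The crops show the arm still high above the XL bearing, which sits at crop position (328,250). I'll send the move again.

```bash
python3 -m crank '[{"hand":0,"dx":10,"dy":25,"dz":13,"yaw":0},{"hand":0,"dx":10,"dy":50,"dz":13,"yaw":0},{"hand":0,"dx":10,"dy":70,"dz":13,"yaw":0},{"hand":0,"dx":10,"dy":79,"dz":13,"yaw":0},{"hand":0,"dx":10,"dy":79,"dz":13,"yaw":0},{"hand":0,"dx":10,"dy":79,"dz":13,"yaw":0}]' && python3 -c "
from h import *
go(*B['xl'],.003)
shot('scene','a3',B['xl'],.02)"
```

```text
clock: 2.28
position: [0.5807, -0.0687, 0.0355]
tool_rot: [-1.571, -0.0, -0.001]
force: [-0.1, 0.4, 1.4]
grip_width: 0.0852
t2.28 pos [ 0.5807 -0.0687  0.0355] rot [-1.571e+00 -0.000e+00 -1.000e-03] F [-0.1  0.4  1.4] w0.0852 | dx dy dz [-0.8 32.5 -0.3] yaw -0.001
```

View pics/a3.png

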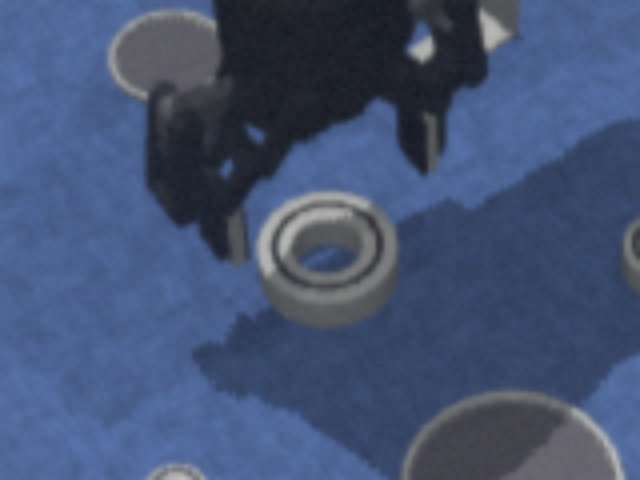

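```bash
python3 -c "
from h import *
u,v=pr('scene',[.58,-.069,.02])[0].astype(int)
for z in(.0355,.0485,.0615):
  for x in(.5807+.0425,.5807-.0425):
    p=pr('scene',[[x,-.0797,z],[x,-.0687,z],[x,-.0577,z]]); print(z,x,((p-[u-80,v-60])*4).round(0).tolist())"
```

```text
0.0355 0.6232 [[222.0, 247.0], [235.0, 264.0], [248.0, 282.0]]
0.0355 0.5382 [[392.0, 164.0], [405.0, 180.0], [419.0, 197.0]]
0.0485 0.6232 [[220.0, 228.0], [233.0, 245.0], [246.0, 263.0]]
0.0485 0.5382 [[391.0, 144.0], [405.0, 161.0], [418.0, 177.0]]
0.0615 0.6232 [[217.0, 209.0], [230.0, 226.0], [244.0, 244.0]]
0.0615 0.5382 [[391.0, 125.0], [404.0, 141.0], [418.0, 158.0]]
```

The image fits the open tips standing 13 mm behind the TCP: the pad corner at (246,263) projects to z = 48 mm. Next I'll descend and grip.

```bash
python3 -m crank '[{"hand":0,"dx":0,"dy":12,"dz":0,"yaw":0},{"hand":0,"dx":0,"dy":24,"dz":0,"yaw":0},{"hand":0,"dx":0,"dy":33,"dz":0,"yaw":0},{"hand":0,"dx":0,"dy":33,"dz":0,"yaw":0},{"hand":0.5,"dx":0,"dy":33,"dz":0,"yaw":0},{"hand":0.5,"dx":0,"dy":33,"dz":0,"yaw":0},{"hand":0.6,"dx":0,"dy":33,"dz":0,"yaw":0},{"hand":0.6,"dx":0,"dy":33,"dz":0,"yaw":0},{"hand":0.6,"dx":0,"dy":33,"dz":0,"yaw":0},{"hand":0.6,"dx":0,"dy":33,"dz":0,"yaw":0},{"hand":0.6,"dx":0,"dy":33,"dz":0,"yaw":0}]' 60 && python3 -c "
from h import *
go(*B['xl'],.003)
shot('scene','a4',B['xl'],.02)"
```

```text
clock: 3.25
position: [0.5809, -0.068, 0.0028]
tool_rot: [-1.571, -0.001, -0.0]
force: [-4.4, 1.3, 11.8]
grip_width: 0.0601
t3.25 pos [ 0.5809 -0.068   0.0028] rot [-1.571e+00 -1.000e-03 -0.000e+00] F [-4.4  1.3 11.8] w0.0601 | dx dy dz [-0.9 -0.2 -1. ] yaw -0.0
```

View pics/a4.png

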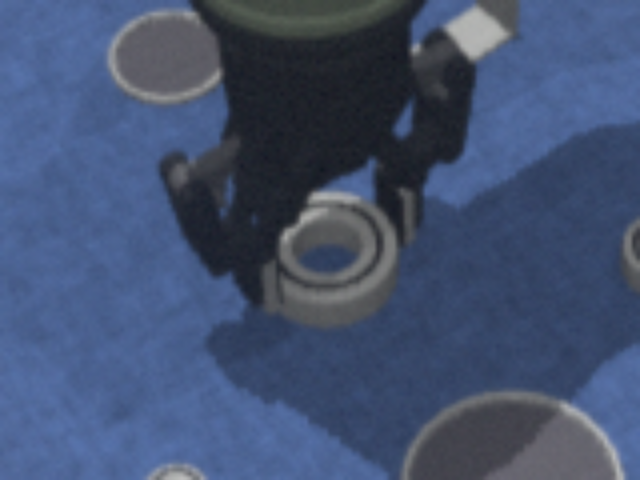

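```bash
python3 -m crank '[{"hand":0.8,"dx":0,"dy":-6,"dz":0,"yaw":0},{"hand":0.8,"dx":0,"dy":-20,"dz":0,"yaw":0},{"hand":0.8,"dx":0,"dy":-40,"dz":0,"yaw":0},{"hand":0.8,"dx":-2,"dy":-40,"dz":25,"yaw":0},{"hand":0.8,"dx":-4,"dy":-40,"dz":55,"yaw":0},{"hand":0.8,"dx":-6,"dy":-40,"dz":90,"yaw":0},{"hand":0.8,"dx":-7,"dy":-40,"dz":120,"yaw":0},{"hand":0.8,"dx":-7,"dy":-40,"dz":137,"yaw":0},{"hand":0.8,"dx":-7,"dy":-40,"dz":137,"yaw":0},{"hand":0.8,"dx":-7,"dy":-40,"dz":137,"yaw":0}]' && python3 -c "
from h import *
go(.574,.069,.005)
shot('scene','a5',D['xl'],.02)"
```

```text
clock: 4.13
position: [0.5738, 0.07, 0.0428]
tool_rot: [-1.571, -0.001, 0.002]
force: [-0.5, -0.7, -3.1]
grip_width: 0.0599
t4.13 pos [0.5738 0.07   0.0428] rot [-1.571e+00 -1.000e-03  2.000e-03] F [-0.5 -0.7 -3.1] w0.0599 | dx dy dz [ 0.2 37.8 -1. ] yaw 0.002
```

View pics/a5.png

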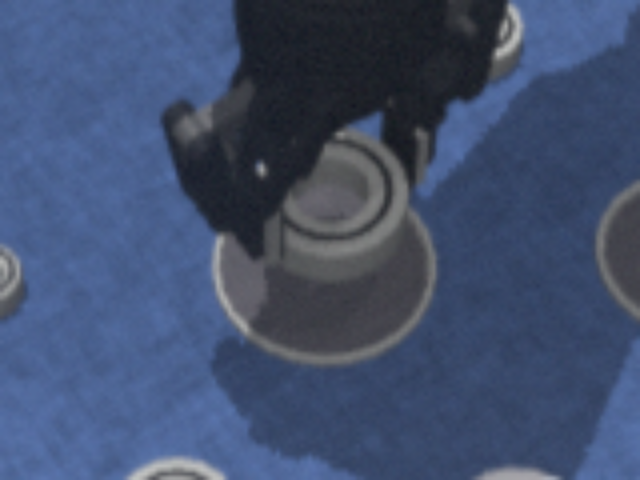

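```bash
python3 -m crank '[{"hand":0.8,"dx":0,"dy":10,"dz":-1,"yaw":0},{"hand":0.8,"dx":0,"dy":22,"dz":-1,"yaw":0},{"hand":0.8,"dx":0,"dy":31,"dz":-1,"yaw":0},{"hand":0.8,"dx":0,"dy":36,"dz":-1,"yaw":0},{"hand":0.8,"dx":0,"dy":38,"dz":-1,"yaw":0},{"hand":0.8,"dx":0,"dy":38,"dz":-1,"yaw":0}]' && python3 -c "
from h import *
go(.574,.069,.005)"
```

```text
clock: 4.68
position: [0.5728, 0.0671, 0.0043]
tool_rot: [-1.573, 0.002, -0.001]
force: [-12.5, -3.2, 34.5]
grip_width: 0.0599
t4.68 pos [0.5728 0.0671 0.0043] rot [-1.573e+00  2.000e-03 -1.000e-03] F [-12.5  -3.2  34.5] w0.0599 | dx dy dz [ 1.2 -0.7  1.9] yaw -0.001
```

```bash
python3 -m crank '[{"hand":0.8,"dx":0,"dy":-1,"dz":0,"yaw":0},{"hand":0.2,"dx":0,"dy":-1,"dz":0,"yaw":0},{"hand":0,"dx":0,"dy":-1,"dz":0,"yaw":0},{"hand":0,"dx":0,"dy":-1,"dz":0,"yaw":0},{"hand":0,"dx":0,"dy":-1,"dz":0,"yaw":0},{"hand":0,"dx":0,"dy":-12,"dz":0,"yaw":0},{"hand":0,"dx":0,"dy":-30,"dz":0,"yaw":0},{"hand":0,"dx":0,"dy":-55,"dz":0,"yaw":0},{"hand":0,"dx":0,"dy":-70,"dz":0,"yaw":0}]' && python3 -c "
from h import *
go(*B['l'],.07)
shot('scene','a6',D['xl'],.02)"
```

```text
clock: 5.43
position: [0.5741, 0.0682, 0.0763]
tool_rot: [-1.57, -0.001, 0.0]
force: [-0.3, 1.0, 0.2]
grip_width: 0.0851
t5.43 pos [0.5741 0.0682 0.0763] rot [-1.57e+00 -1.00e-03  0.00e+00] F [-0.3  1.   0.2] w0.0851 | dx dy dz [112.5   6.4  68.3] yaw 0.0
```

View pics/a6.png

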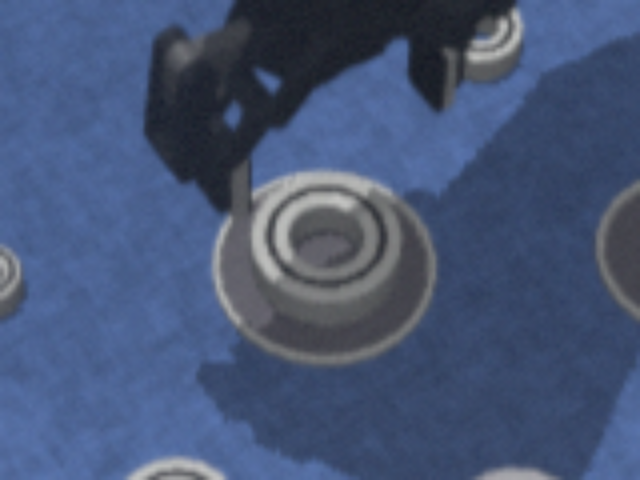

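XL lies flat and centred in its dish. Next is bearing L.

```bash
python3 -m crank '[{"hand":0,"dx":35,"dy":0,"dz":20,"yaw":0},{"hand":0,"dx":70,"dy":0,"dz":40,"yaw":0},{"hand":0,"dx":100,"dy":0,"dz":60,"yaw":0},{"hand":0,"dx":112,"dy":0,"dz":68,"yaw":0},{"hand":0,"dx":112,"dy":10,"dz":68,"yaw":0},{"hand":0,"dx":112,"dy":40,"dz":68,"yaw":0},{"hand":0,"dx":112,"dy":40,"dz":68,"yaw":0},{"hand":0,"dx":112,"dy":40,"dz":68,"yaw":0}]' && python3 -c "
from h import *
go(*B['l'],.004)
shot('scene','b1',B['l'],.02)"
```

```text
clock: 6.15
position: [0.6842, 0.1352, 0.0329]
tool_rot: [-1.572, 0.003, -0.0]
force: [-0.4, 0.5, 0.1]
grip_width: 0.0854
t6.15 pos [0.6842 0.1352 0.0329] rot [-1.572  0.003 -0.   ] F [-0.4  0.5  0.1] w0.0854 | dx dy dz [ 2.5 28.9  1.3] yaw -0.0
```

View pics/b1.png

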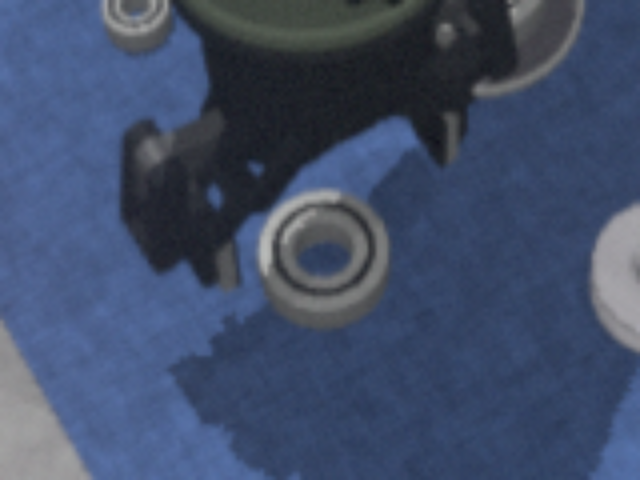

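The L bearing is at (322,258), between the pads, so I'll descend and grip.

```bash
python3 -m crank '[{"hand":0,"dx":2,"dy":10,"dz":1,"yaw":0},{"hand":0,"dx":2,"dy":20,"dz":1,"yaw":0},{"hand":0,"dx":2,"dy":28,"dz":1,"yaw":0},{"hand":0,"dx":2,"dy":28,"dz":1,"yaw":0},{"hand":0.6,"dx":2,"dy":28,"dz":1,"yaw":0},{"hand":0.8,"dx":2,"dy":28,"dz":1,"yaw":0},{"hand":0.8,"dx":2,"dy":28,"dz":1,"yaw":0},{"hand":0.8,"dx":2,"dy":28,"dz":1,"yaw":0},{"hand":0.8,"dx":2,"dy":28,"dz":1,"yaw":0},{"hand":0.8,"dx":2,"dy":28,"dz":1,"yaw":0},{"hand":0.8,"dx":2,"dy":28,"dz":1,"yaw":0},{"hand":0.8,"dx":2,"dy":28,"dz":1,"yaw":0}]' 50 && python3 -c "
from h import *
go(*D['l'],.004)"
```

```text
clock: 7.2
position: [0.688, 0.137, 0.0068]
tool_rot: [-1.571, -0.001, 0.0]
force: [-2.9, -1.5, 8.1]
grip_width: 0.0478
t7.20 pos [0.688  0.137  0.0068] rot [-1.571e+00 -1.000e-03  0.000e+00] F [-2.9 -1.5  8.1] w0.0478 | dx dy dz [-244.3    2.6    8. ] yaw 0.0
```

```bash
python3 -m crank '[{"hand":0.8,"dx":0,"dy":-6,"dz":0,"yaw":0},{"hand":0.8,"dx":0,"dy":-25,"dz":0,"yaw":0},{"hand":0.8,"dx":0,"dy":-50,"dz":0,"yaw":0},{"hand":0.8,"dx":-20,"dy":-50,"dz":0,"yaw":0},{"hand":0.8,"dx":-55,"dy":-50,"dz":2,"yaw":0},{"hand":0.8,"dx":-95,"dy":-50,"dz":3,"yaw":0},{"hand":0.8,"dx":-135,"dy":-50,"dz":4,"yaw":0},{"hand":0.8,"dx":-175,"dy":-50,"dz":6,"yaw":0},{"hand":0.8,"dx":-210,"dy":-50,"dz":8,"yaw":0},{"hand":0.8,"dx":-235,"dy":-50,"dz":8,"yaw":0},{"hand":0.8,"dx":-244,"dy":-50,"dz":8,"yaw":0},{"hand":0.8,"dx":-244,"dy":-50,"dz":8,"yaw":0}]' && python3 -c "
from h import *
go(*D['l'],.009)
shot('scene','b2',D['l'],.02)"
```

```text
clock: 8.2
position: [0.4422, 0.1451, 0.0564]
tool_rot: [-1.571, 0.0, 0.002]
force: [1.8, 0.5, -1.5]
grip_width: 0.0473
t8.20 pos [0.4422 0.1451 0.0564] rot [-1.571  0.     0.002] F [ 1.8  0.5 -1.5] w0.0473 | dx dy dz [ 1.5 47.4 -0.1] yaw 0.002
```

View pics/b2.png

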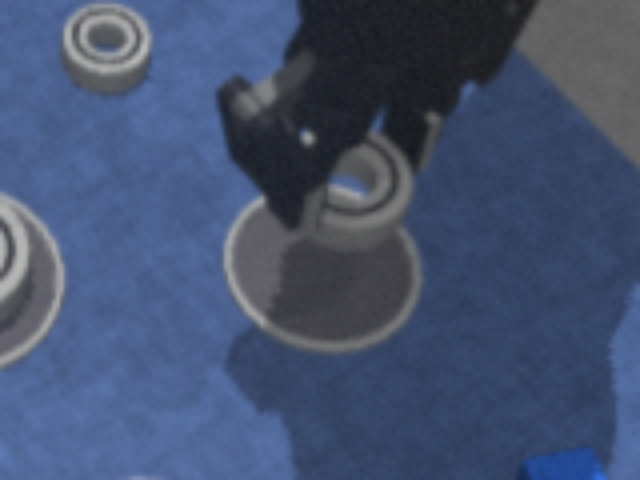

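The L bearing has swung a little about the jaw axis. I'll lower it slowly so the floor levels it.

```bash
python3 -m crank '[{"hand":0.8,"dx":1,"dy":10,"dz":0,"yaw":0},{"hand":0.8,"dx":1,"dy":22,"dz":0,"yaw":0},{"hand":0.8,"dx":1,"dy":31,"dz":0,"yaw":0},{"hand":0.8,"dx":1,"dy":36,"dz":0,"yaw":0},{"hand":0.8,"dx":1,"dy":39,"dz":0,"yaw":0},{"hand":0.8,"dx":1,"dy":42,"dz":0,"yaw":0},{"hand":0.8,"dx":1,"dy":44,"dz":0,"yaw":0},{"hand":0.8,"dx":1,"dy":46,"dz":0,"yaw":0},{"hand":0.8,"dx":1,"dy":46,"dz":0,"yaw":0}]' && python3 -c "
from h import *
go(*D['l'],.009)
shot('scene','b3',D['l'],.02)"
```

```text
clock: 9.0
position: [0.4447, 0.145, 0.0096]
tool_rot: [-1.571, -0.0, -0.0]
force: [-0.4, -0.5, -1.8]
grip_width: 0.0471
t9.00 pos [0.4447 0.145  0.0096] rot [-1.571 -0.    -0.   ] F [-0.4 -0.5 -1.8] w0.0471 | dx dy dz [-1.   0.6  0. ] yaw -0.0
```

View pics/b3.png

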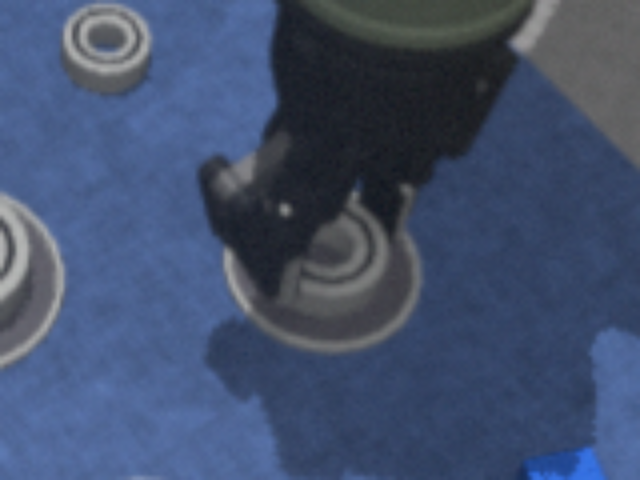

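```bash
python3 -m crank '[{"hand":0.8,"dx":0,"dy":0.7,"dz":0,"yaw":0},{"hand":0.8,"dx":0,"dy":1.2,"dz":0,"yaw":0},{"hand":0.8,"dx":0,"dy":1.2,"dz":0,"yaw":0}]' && python3 -c "
from h import *
go(*D['l'],.009)"
```

```text
clock: 9.3
position: [0.4448, 0.145, 0.0088]
tool_rot: [-1.571, -0.0, 0.0]
force: [-1.1, -0.4, 3.4]
grip_width: 0.0474
t9.30 pos [0.4448 0.145  0.0088] rot [-1.571 -0.     0.   ] F [-1.1 -0.4  3.4] w0.0474 | dx dy dz [-1.1 -0.2 -0. ] yaw 0.0
```

Force has risen by 5 N, so the bearing is on the floor and I can release it.

```bash
python3 -m crank '[{"hand":0.3,"dx":0,"dy":0,"dz":0,"yaw":0},{"hand":0,"dx":0,"dy":0,"dz":0,"yaw":0},{"hand":0,"dx":0,"dy":0,"dz":0,"yaw":0},{"hand":0,"dx":0,"dy":0,"dz":0,"yaw":0},{"hand":0,"dx":0,"dy":-12,"dz":0,"yaw":0},{"hand":0,"dx":0,"dy":-30,"dz":0,"yaw":0},{"hand":0,"dx":0,"dy":-55,"dz":0,"yaw":0},{"hand":0,"dx":0,"dy":-65,"dz":0,"yaw":0},{"hand":0,"dx":0,"dy":-65,"dz":0,"yaw":0}]' && python3 -c "
from h import *
go(*B['m'],.074)
shot('scene','b4',D['l'],.02)"
```

```text
clock: 10.05
position: [0.4457, 0.1452, 0.0755]
tool_rot: [-1.57, -0.003, -0.001]
force: [1.3, 0.1, -0.4]
grip_width: 0.0852
t10.05 pos [0.4457 0.1452 0.0755] rot [-1.57e+00 -3.00e-03 -1.00e-03] F [ 1.3  0.1 -0.4] w0.0852 | dx dy dz [   9.3    1.3 -136.4] yaw -0.001
```

View pics/b4.png

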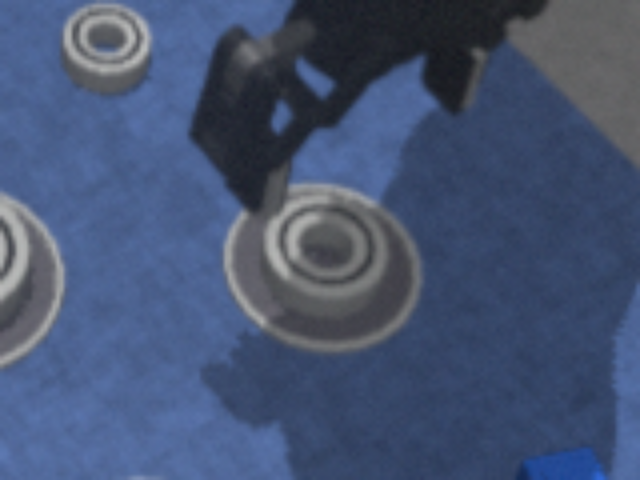

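L is flat in its dish. Next is M, which I'll grip a little lower.

```bash
python3 -m crank '[{"hand":0,"dx":2,"dy":0,"dz":-30,"yaw":0},{"hand":0,"dx":5,"dy":0,"dz":-70,"yaw":0},{"hand":0,"dx":9,"dy":0,"dz":-110,"yaw":0},{"hand":0,"dx":9,"dy":0,"dz":-136,"yaw":0},{"hand":0.2,"dx":9,"dy":0,"dz":-136,"yaw":0},{"hand":0.2,"dx":9,"dy":30,"dz":-136,"yaw":0},{"hand":0.2,"dx":9,"dy":40,"dz":-136,"yaw":0},{"hand":0.2,"dx":9,"dy":40,"dz":-136,"yaw":0}]' && python3 -c "
from h import *
go(*B['m'],.003)
shot('scene','c1',B['m'],.02)"
```

```text
clock: 10.77
position: [0.4519, 0.0093, 0.0311]
tool_rot: [-1.571, 0.005, 0.001]
force: [-0.8, -0.1, 0.2]
grip_width: 0.0681
t10.77 pos [0.4519 0.0093 0.0311] rot [-1.571e+00  5.000e-03  1.000e-03] F [-0.8 -0.1  0.2] w0.0681 | dx dy dz [ 3.3 28.1 -0.5] yaw 0.001
```

View pics/c1.png

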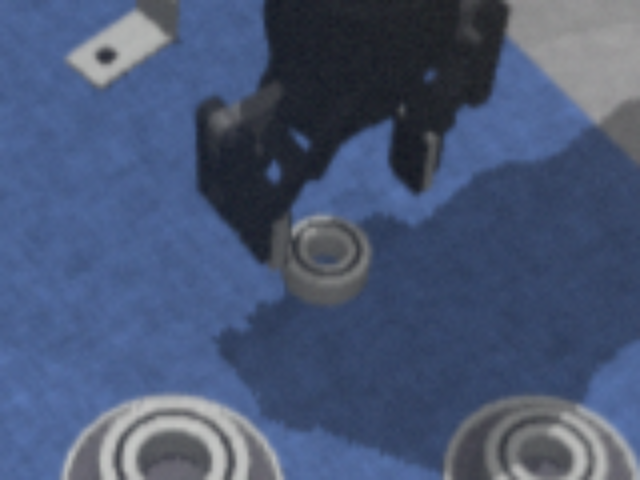

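```bash
python3 -m crank '[{"hand":0.2,"dx":2.5,"dy":5,"dz":-1,"yaw":0},{"hand":0.2,"dx":2.5,"dy":15,"dz":-1,"yaw":0},{"hand":0.2,"dx":2.5,"dy":27,"dz":-1,"yaw":0},{"hand":0.2,"dx":2.5,"dy":27,"dz":-1,"yaw":0},{"hand":0.8,"dx":2.5,"dy":27,"dz":-1,"yaw":0},{"hand":0.9,"dx":2.5,"dy":27,"dz":-1,"yaw":0},{"hand":0.9,"dx":2.5,"dy":27,"dz":-1,"yaw":0},{"hand":0.9,"dx":2.5,"dy":27,"dz":-1,"yaw":0},{"hand":0.9,"dx":2.5,"dy":27,"dz":-1,"yaw":0},{"hand":0.9,"dx":2.5,"dy":27,"dz":-1,"yaw":0},{"hand":0.9,"dx":2.5,"dy":27,"dz":-1,"yaw":0},{"hand":0.9,"dx":2.5,"dy":27,"dz":-1,"yaw":0}]' 50 && python3 -c "
from h import *
go(*D['m'],.006)"
```

```text
clock: 11.82
position: [0.4564, 0.008, 0.0074]
tool_rot: [-1.571, -0.001, -0.0]
force: [-2.1, 0.6, 11.7]
grip_width: 0.0365
t11.82 pos [0.4564 0.008  0.0074] rot [-1.571e+00 -1.000e-03 -0.000e+00] F [-2.1  0.6 11.7] w0.0365 | dx dy dz [ 130.3    1.6 -359. ] yaw -0.0
```

```bash
python3 -m crank '[{"hand":0.9,"dx":0,"dy":-6,"dz":0,"yaw":0},{"hand":0.9,"dx":0,"dy":-25,"dz":0,"yaw":0},{"hand":0.9,"dx":0,"dy":-60,"dz":0,"yaw":0},{"hand":0.9,"dx":20,"dy":-70,"dz":-20,"yaw":0},{"hand":0.9,"dx":35,"dy":-70,"dz":-55,"yaw":0},{"hand":0.9,"dx":50,"dy":-70,"dz":-94,"yaw":0},{"hand":0.9,"dx":65,"dy":-70,"dz":-133,"yaw":0},{"hand":0.9,"dx":80,"dy":-70,"dz":-172,"yaw":0},{"hand":0.9,"dx":94,"dy":-70,"dz":-210,"yaw":0},{"hand":0.9,"dx":108,"dy":-70,"dz":-248,"yaw":0},{"hand":0.9,"dx":120,"dy":-70,"dz":-285,"yaw":0},{"hand":0.9,"dx":130,"dy":-70,"dz":-320,"yaw":0}]' && python3 -c "
from h import *
go(*D['m'],.0094)"
```

```text
clock: 12.82
position: [0.5863, -0.3147, 0.0775]
tool_rot: [-1.571, -0.001, -0.001]
force: [0.8, -0.1, -0.6]
grip_width: 0.0364
t12.82 pos [ 0.5863 -0.3147  0.0775] rot [-1.571e+00 -1.000e-03 -1.000e-03] F [ 0.8 -0.1 -0.6] w0.0364 | dx dy dz [  0.4  68.1 -36.3] yaw -0.001
```

```bash
python3 -m crank '[{"hand":0.9,"dx":0,"dy":0,"dz":-20,"yaw":0},{"hand":0.9,"dx":0,"dy":0,"dz":-35,"yaw":0},{"hand":0.9,"dx":0,"dy":15,"dz":-36,"yaw":0},{"hand":0.9,"dx":0,"dy":35,"dz":-36,"yaw":0},{"hand":0.9,"dx":0,"dy":50,"dz":-36,"yaw":0},{"hand":0.9,"dx":0,"dy":58,"dz":-36,"yaw":0},{"hand":0.9,"dx":0,"dy":62,"dz":-36,"yaw":0},{"hand":0.9,"dx":0,"dy":64,"dz":-36,"yaw":0},{"hand":0.9,"dx":0,"dy":64,"dz":-36,"yaw":0}]' && python3 -c "
from h import *
go(*D['m'],.0094)
shot('scene','c2',D['m'],.02)"
```

```text
clock: 13.57
position: [0.5863, -0.3477, 0.0127]
tool_rot: [-1.571, -0.0, 0.001]
force: [0.4, -0.5, -1.2]
grip_width: 0.0367
t13.57 pos [ 0.5863 -0.3477  0.0127] rot [-1.571e+00 -0.000e+00  1.000e-03] F [ 0.4 -0.5 -1.2] w0.0367 | dx dy dz [ 0.4  3.3 -3.3] yaw 0.001
```

View pics/c2.png

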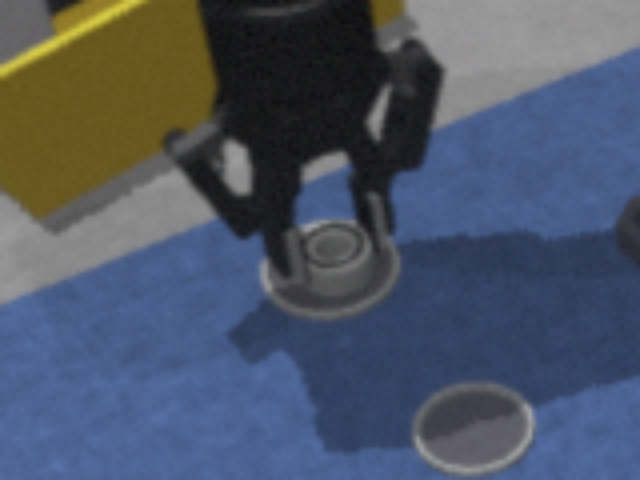

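```bash
python3 -m crank '[{"hand":0.9,"dx":0,"dy":1,"dz":-3,"yaw":0},{"hand":0.9,"dx":0,"dy":2,"dz":-3,"yaw":0},{"hand":0.9,"dx":0,"dy":3,"dz":-3,"yaw":0},{"hand":0.9,"dx":0,"dy":3,"dz":-3,"yaw":0}]' && python3 -c "
from h import *
go(*D['m'],.0094)"
```

```text
clock: 13.95
position: [0.5861, -0.3514, 0.0097]
tool_rot: [-1.571, -0.0, -0.0]
force: [0.5, -1.1, -0.4]
grip_width: 0.0362
t13.95 pos [ 0.5861 -0.3514  0.0097] rot [-1.571 -0.    -0.   ] F [ 0.5 -1.1 -0.4] w0.0362 | dx dy dz [0.6 0.3 0.4] yaw -0.0
```

```bash
python3 -m crank '[{"hand":0.9,"dx":0,"dy":0.5,"dz":0,"yaw":0},{"hand":0.9,"dx":0,"dy":1,"dz":0,"yaw":0},{"hand":0.9,"dx":0,"dy":1,"dz":0,"yaw":0}]' && python3 -c "
from h import *
go(*D['m'],.0094)"
```

```text
clock: 14.2
position: [0.5862, -0.3513, 0.0095]
tool_rot: [-1.571, -0.0, -0.0]
force: [-4.1, -0.2, 12.7]
grip_width: 0.0362
t14.20 pos [ 0.5862 -0.3513  0.0095] rot [-1.571 -0.    -0.   ] F [-4.1 -0.2 12.7] w0.0362 | dx dy dz [0.5 0.1 0.3] yaw -0.0
```

The bearing is on the floor. I'll release it and head for S.

```bash
python3 -m crank '[{"hand":0.3,"dx":0,"dy":0,"dz":0,"yaw":0},{"hand":0.2,"dx":0,"dy":0,"dz":0,"yaw":0},{"hand":0.2,"dx":0,"dy":0,"dz":0,"yaw":0},{"hand":0.2,"dx":0,"dy":0,"dz":0,"yaw":0},{"hand":0.2,"dx":0,"dy":-12,"dz":0,"yaw":0},{"hand":0.2,"dx":0,"dy":-30,"dz":0,"yaw":0},{"hand":0.2,"dx":0,"dy":-55,"dz":0,"yaw":0},{"hand":0.2,"dx":0,"dy":-70,"dz":0,"yaw":0},{"hand":0.2,"dx":0,"dy":-70,"dz":0,"yaw":0}]' && python3 -c "
from h import *
go(*B['s'],.074)
shot('scene','c3',D['m'],.02)"
```

```text
clock: 14.95
position: [0.5878, -0.3519, 0.0828]
tool_rot: [-1.573, -0.005, -0.0]
force: [-0.0, -0.3, 0.3]
grip_width: 0.0682
t14.95 pos [ 0.5878 -0.3519  0.0828] rot [-1.573 -0.005 -0.   ] F [-0.  -0.3  0.3] w0.0682 | dx dy dz [106.    8.4 355.8] yaw -0.0
```

View pics/c3.png

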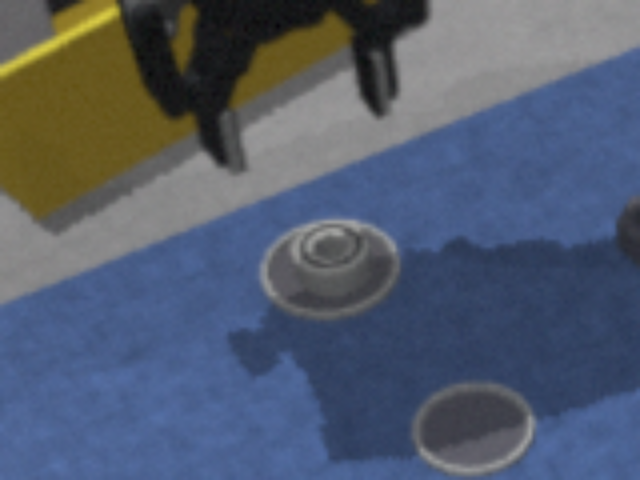

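M is flat in its dish. Next is S.

```bash
python3 -m crank '[{"hand":0.3,"dx":8,"dy":0,"dz":25,"yaw":0},{"hand":0.3,"dx":19,"dy":0,"dz":62,"yaw":0},{"hand":0.3,"dx":30,"dy":0,"dz":100,"yaw":0},{"hand":0.3,"dx":42,"dy":0,"dz":138,"yaw":0},{"hand":0.3,"dx":54,"dy":0,"dz":176,"yaw":0},{"hand":0.3,"dx":66,"dy":0,"dz":214,"yaw":0},{"hand":0.3,"dx":78,"dy":0,"dz":252,"yaw":0},{"hand":0.3,"dx":90,"dy":0,"dz":290,"yaw":0},{"hand":0.3,"dx":100,"dy":0,"dz":325,"yaw":0},{"hand":0.3,"dx":105,"dy":0,"dz":350,"yaw":0},{"hand":0.3,"dx":105,"dy":10,"dz":356,"yaw":0},{"hand":0.3,"dx":105,"dy":35,"dz":356,"yaw":0}]' && python3 -c "
from h import *
go(*B['s'],.03)"
```

```text
clock: 16.0
position: [0.6927, 0.0085, 0.0453]
tool_rot: [-1.569, -0.004, 0.003]
force: [1.7, -0.6, 0.1]
grip_width: 0.0597
t16.00 pos [0.6927 0.0085 0.0453] rot [-1.569 -0.004  0.003] F [ 1.7 -0.6  0.1] w0.0597 | dx dy dz [ 1.2 15.3 -4.7] yaw 0.003
```

```bash
python3 -m crank '[{"hand":0.3,"dx":1,"dy":5,"dz":0,"yaw":0},{"hand":0.3,"dx":1,"dy":10,"dz":0,"yaw":0},{"hand":0.3,"dx":1,"dy":10,"dz":0,"yaw":0}]' && python3 -c "
from h import *
go(*B['s'],.004)
shot('scene','d1',B['s'],.02)"
```

```text
clock: 16.25
position: [0.6915, 0.004, 0.0326]
tool_rot: [-1.571, 0.002, -0.001]
force: [-0.5, 0.4, -0.2]
grip_width: 0.0599
t16.25 pos [0.6915 0.004  0.0326] rot [-1.571e+00  2.000e-03 -1.000e-03] F [-0.5  0.4 -0.2] w0.0599 | dx dy dz [ 2.5 28.6 -0.2] yaw -0.001
```

View pics/d1.png

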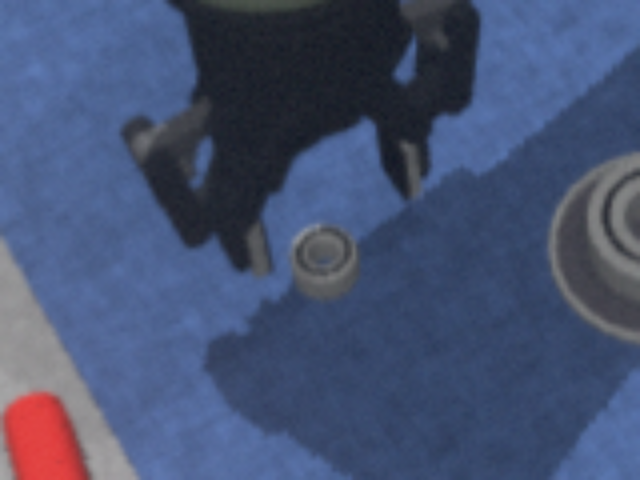

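```bash
python3 -m crank '[{"hand":0.3,"dx":2,"dy":8,"dz":0,"yaw":0},{"hand":0.3,"dx":2,"dy":18,"dz":0,"yaw":0},{"hand":0.3,"dx":2,"dy":27,"dz":0,"yaw":0},{"hand":0.3,"dx":2,"dy":27,"dz":0,"yaw":0},{"hand":0.8,"dx":2,"dy":27,"dz":0,"yaw":0},{"hand":1,"dx":2,"dy":27,"dz":0,"yaw":0},{"hand":1,"dx":2,"dy":27,"dz":0,"yaw":0},{"hand":1,"dx":2,"dy":27,"dz":0,"yaw":0},{"hand":1,"dx":2,"dy":27,"dz":0,"yaw":0},{"hand":1,"dx":2,"dy":27,"dz":0,"yaw":0},{"hand":1,"dx":2,"dy":27,"dz":0,"yaw":0},{"hand":1,"dx":2,"dy":27,"dz":0,"yaw":0}]' 40 && python3 -c "
from h import *
go(*D['s'],.006)"
```

```text
clock: 17.3
position: [0.6944, 0.005, 0.0071]
tool_rot: [-1.571, -0.001, -0.0]
force: [-2.0, -0.1, 6.6]
grip_width: 0.0259
t17.30 pos [0.6944 0.005  0.0071] rot [-1.571e+00 -1.000e-03 -0.000e+00] F [-2.  -0.1  6.6] w0.0259 | dx dy dz [-115.9    1.1 -222.5] yaw -0.0
```

```bash
python3 -m crank '[{"hand":1,"dx":0,"dy":-6,"dz":0,"yaw":0},{"hand":1,"dx":0,"dy":-25,"dz":0,"yaw":0},{"hand":1,"dx":0,"dy":-50,"dz":0,"yaw":0},{"hand":1,"dx":-12,"dy":-50,"dz":-22,"yaw":0},{"hand":1,"dx":-30,"dy":-50,"dz":-55,"yaw":0},{"hand":1,"dx":-48,"dy":-50,"dz":-90,"yaw":0},{"hand":1,"dx":-66,"dy":-50,"dz":-125,"yaw":0},{"hand":1,"dx":-84,"dy":-50,"dz":-160,"yaw":0},{"hand":1,"dx":-100,"dy":-50,"dz":-192,"yaw":0},{"hand":1,"dx":-113,"dy":-50,"dz":-215,"yaw":0},{"hand":1,"dx":-116,"dy":-50,"dz":-221,"yaw":0},{"hand":1,"dx":-116,"dy":-50,"dz":-221,"yaw":0}]' && python3 -c "
from h import *
go(.5785,-.216,.0091)"
```

```text
clock: 18.3
position: [0.577, -0.2188, 0.0569]
tool_rot: [-1.572, 0.0, -0.004]
force: [-0.3, -1.0, -0.7]
grip_width: 0.0258
t18.30 pos [ 0.577  -0.2188  0.0569] rot [-1.572  0.    -0.004] F [-0.3 -1.  -0.7] w0.0258 | dx dy dz [ 1.4 47.8  2.9] yaw -0.004
```

```bash
python3 -m crank '[{"hand":1,"dx":1,"dy":10,"dz":1,"yaw":0},{"hand":1,"dx":1,"dy":25,"dz":1,"yaw":0},{"hand":1,"dx":1,"dy":36,"dz":1,"yaw":0},{"hand":1,"dx":1,"dy":42,"dz":1,"yaw":0},{"hand":1,"dx":1,"dy":45,"dz":1,"yaw":0},{"hand":1,"dx":1,"dy":46,"dz":1,"yaw":0},{"hand":1,"dx":1,"dy":46,"dz":1,"yaw":0}]' && python3 -c "
from h import *
go(.5785,-.216,.0091)
shot('scene','d2',D['s'],.02)"
```

```text
clock: 18.88
position: [0.5793, -0.2147, 0.0105]
tool_rot: [-1.571, -0.0, 0.0]
force: [-0.0, -0.1, -0.3]
grip_width: 0.0255
t18.88 pos [ 0.5793 -0.2147  0.0105] rot [-1.571 -0.     0.   ] F [-0.  -0.1 -0.3] w0.0255 | dx dy dz [-0.8  1.4 -1.3] yaw 0.0
```

View pics/d2.png

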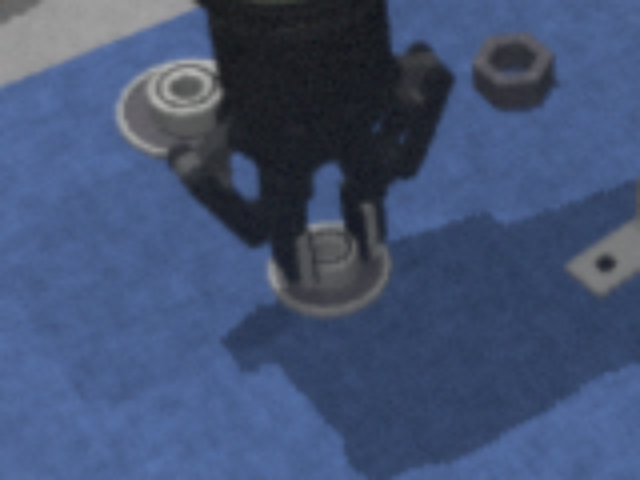

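```bash
python3 -m crank '[{"hand":1,"dx":-1,"dy":1,"dz":-1,"yaw":0},{"hand":1,"dx":-1,"dy":1.5,"dz":-1,"yaw":0},{"hand":1,"dx":-1,"dy":2,"dz":-1,"yaw":0},{"hand":1,"dx":-1,"dy":2,"dz":-1,"yaw":0}]' && python3 -c "
from h import *
go(.5785,-.216,.0091)"
```

```text
clock: 19.27
position: [0.5782, -0.2165, 0.0091]
tool_rot: [-1.571, -0.0, -0.0]
force: [-1.5, -1.1, 7.1]
grip_width: 0.0256
t19.27 pos [ 0.5782 -0.2165  0.0091] rot [-1.571 -0.    -0.   ] F [-1.5 -1.1  7.1] w0.0256 | dx dy dz [0.3 0.  0.5] yaw -0.0
```

Contact is confirmed at 7 N. I'll release, then back away up and out so both cameras can see.

```bash
python3 -m crank '[{"hand":0.5,"dx":0,"dy":0,"dz":0,"yaw":0},{"hand":0.4,"dx":0,"dy":0,"dz":0,"yaw":0},{"hand":0.4,"dx":0,"dy":0,"dz":0,"yaw":0},{"hand":0.4,"dx":0,"dy":0,"dz":0,"yaw":0},{"hand":0.4,"dx":0,"dy":-12,"dz":0,"yaw":0},{"hand":0.4,"dx":0,"dy":-35,"dz":0,"yaw":0},{"hand":0.4,"dx":0,"dy":-70,"dz":0,"yaw":0},{"hand":0.4,"dx":0,"dy":-110,"dz":0,"yaw":0},{"hand":0.4,"dx":0,"dy":-150,"dz":0,"yaw":0},{"hand":0.4,"dx":-30,"dy":-190,"dz":-30,"yaw":0},{"hand":0.4,"dx":-60,"dy":-200,"dz":-70,"yaw":0},{"hand":0.4,"dx":-90,"dy":-200,"dz":-110,"yaw":0}]' && python3 -c "
from h import *
go(.3,-.55,.25)"
```

```text
clock: 20.27
position: [0.5075, -0.3015, 0.2092]
tool_rot: [-1.573, -0.004, 0.003]
force: [0.5, -1.7, -0.2]
grip_width: 0.0511
t20.27 pos [ 0.5075 -0.3015  0.2092] rot [-1.573 -0.004  0.003] F [ 0.5 -1.7 -0.2] w0.0511 | dx dy dz [-208.   -41.2 -248.1] yaw 0.003
```

```bash
python3 -m crank '[{"hand":0.4,"dx":-200,"dy":-40,"dz":-250,"yaw":0},{"hand":0.4,"dx":-200,"dy":-40,"dz":-250,"yaw":0},{"hand":0.4,"dx":-200,"dy":-40,"dz":-250,"yaw":0},{"hand":0.4,"dx":-200,"dy":-40,"dz":-250,"yaw":0},{"hand":0.4,"dx":-200,"dy":-40,"dz":-250,"yaw":0},{"hand":0.4,"dx":-200,"dy":-40,"dz":-250,"yaw":0},{"hand":0.4,"dx":-200,"dy":-40,"dz":-250,"yaw":0},{"hand":0.4,"dx":-200,"dy":-40,"dz":-250,"yaw":0},{"hand":0.4,"dx":-200,"dy":-40,"dz":-250,"yaw":0},{"hand":0.4,"dx":-200,"dy":-40,"dz":-250,"yaw":0}]'
python3 - <<'E'
from h import *
shot('top','e1');shot('scene','e2')
T=cv2.imread('pics/top_x.png') if 0 else cv2.imread('pics/e1.png')
c=[]
for k in D:
    u,v=pr('top',[*D[k],.01])[0].astype(int); c.append(cv2.resize(T[v-25:v+25,u-25:u+25],(300,300)))
S=cv2.imread('pics/e2.png');d=[]
for k in D:
    u,v=pr('scene',[*D[k],.01])[0].astype(int); d.append(cv2.resize(S[v-35:v+35,u-35:u+35],(300,300)))
cv2.imwrite('pics/e3.png',cv2.resize(np.vstack([np.hstack(c),np.hstack(d)]),(800,400)))
E
```

```text
clock: 21.1
position: [0.3055, -0.5524, 0.246]
tool_rot: [-1.571, -0.0, -0.003]
force: [0.7, -0.0, 0.7]
grip_width: 0.0514
```

View pics/e3.png

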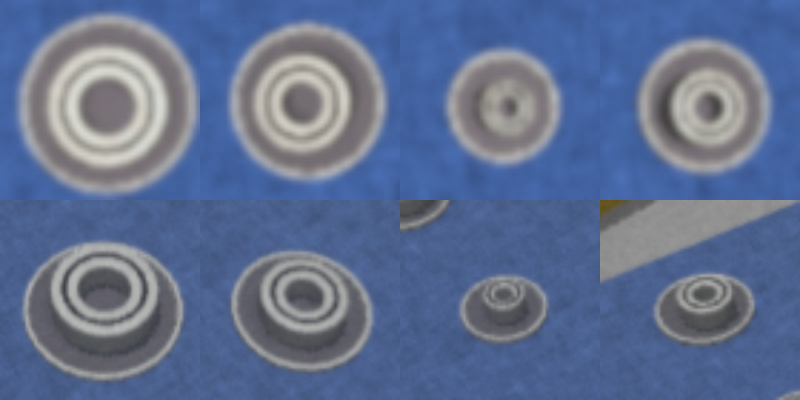

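View pics/e1.png

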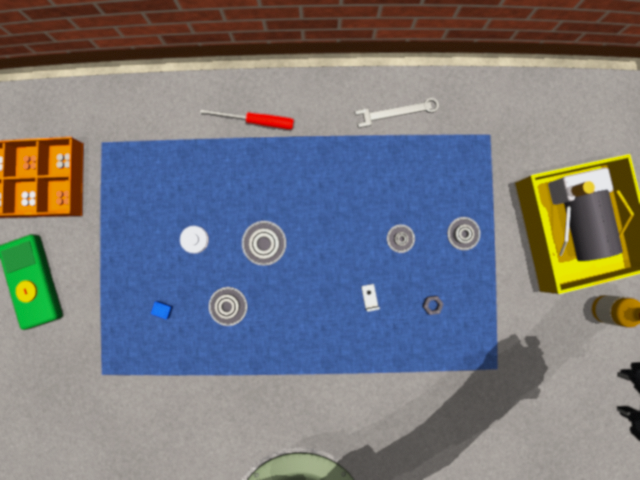

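All four bearings lie flat and near the centre of their dishes in both views. The largest offset is about 1.3 px, or 2.5 mm, part of it parallax. The nut at (432,305) and the pulley at (194,240) are where they started, and the arm is clear.

```bash
python3 -c "
from h import *
bot.job_done(); print(bot.observe()['clock'])"
```

```text
the job is handed in; nothing more can be done
the job is handed in; nothing more can be done
```

All four bearings are in the dishes of their own size, each set down until light floor contact was felt (about 7–35 N) and then released. I handed the job in at about 21 s of the 83 s allowed; no verdict is given.

- **Position:** in the last pictures from both cameras, every bearing lies flat within about 3 mm of its dish centre (limit 13.5 mm), judged by eye from enlarged crops.
- **Nut and pulley:** neither shows any visible shift.
- **Arm:** it was clear of everything, with the measured force near zero.

**What went wrong or disagreed:**
- One move was refused because I left out a key in its rows, so I sent it again.
- Setting down bearing XL pressed about 35 N at the wrist, so I eased off before opening.
- Bearing L swung slightly while carried but looked level before I released it.
- The two cameras disagreed by about 2.5 mm on the dish positions.

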